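# Pop open the battery hatch of the decorating wheel

## Robot

A 7-joint arm with a two-finger parallel gripper is mounted at the origin on the work surface. World frame = base frame: x ahead of the robot, y to its left, z up, the work surface at z = 0. Lengths are in m, angles in degrees, forces in N, time in s.
With the tool pointing down it reaches from about 0.425 to 0.875 m from the base axis. Payload 4.7 kg.
Tool frame: the origin (TCP) lies between the finger pads; the fingertips stand 19 mm ahead of it and the grasp point (between the pads) is the TCP; x points along the fingers, z is the direction in which the jaws open and shut, and the axes are right-handed (so a half turn about x gives the same grasp; the last joint's range is limited). The gripper opens to 87 mm and grips with 3 to 60 N. Pads are 19 mm wide; open, the fingers measure 117 mm over their backs; the gripper's body (75 mm by 190 mm) begins 51 mm behind the grasp point.
Start: joints at [71.797, 18.392, -4.016, 83.108, 1.295, 78.541, -3.26], TCP at [0.212, -0.615, 0.242] pointing down, gripper open.
Joint ranges: [-163.93, 163.93], [-17.29, 119.83], [-79.2, 71.16], [3.27, 140.29], [-89.18, 269.18], [5.43, 117.66], [-154.24, 154.24]. Speed limits (degrees/s): [147.25, 147.25, 180, 180, 180, 180, 180].

## Interface

Orientations are given as [roll, pitch, yaw] about the fixed x, y, z axes, in that order (R = Rz(yaw) Ry(pitch) Rx(roll)).
In Python, from cell import monitor, read_camera, camera_model, env, regions_of gives the robot as it stands. The module is installed in compiled form; this text tells all that it offers.
- The arm moves only by the tool step_arm, never from a script. Its argument "deltas" is a list of rows, each a list of 5 numbers: the gripper's target within -1 to 1 (fully open at 1, half-way at 0, shut at -1), then the shift along the tool's x, y, z in m, then the turn about the tool's x in degrees. A call has 1 to 12 rows; each row is the pose to reach, as a shift and turn from the pose commanded when the call began, along the tool's axes at that moment; what a row does not reach only later rows make up. A row lasts 1/8 s, in which the tool goes at most 62.5 mm and 10.7 degrees, less where a joint would pass 70% of its speed; a pose out of reach is approached as far as the arm can. A call with a gripper value outside its range is refused whole. The fingers move at their own pace and stop on an object; "newtons" is the grip in N (left out, the last holds). Time passes only in rows, so rows that repeat a pose let the fingers close. It gives the time, the measured TCP pose, the force and the opening at its end, in the units of the state.
- monitor.get_obs(): the state, without advancing time (a new reading comes with each control period).
- read_camera(name): name is "scene" or "side" or "wrist"; returns (picture, depth): 384x512x3 uint8, red, green, blue; 384x512 float32, m along the optical axis (not along the pixel's ray), 0 where there is no reading.
- camera_model(name): a dict with "fx", "fy", "cx", "cy" (pixels), "xyz" and "attitude" of the camera in the world. Camera axes: x right, y down, z forward; pixel columns grow to the right and rows downward; lengths in m; the calibration is good to about 2 mm. A picture is of the moment at which its call begins: read the wrist's pose just before it. camera_model takes no time and is no camera call; for the wrist camera it gives the pose at the moment of the call.
- env.sign_off(): hands the job in, once; it reports no verdict.
Trained networks look in the newest picture that a camera, given by its name, has taken for a name from the list of things; names that differ only in an ending like _2 or _b are one class to them, and where a whole thing is asked for, a point or a joint stands for the part that bears it (a point fixed in the world has none). Each returns a list of dicts, best first, with "p" (0 to 1); they miss things now and then, are a little off and sometimes report something else, mostly with a low value. They report only what shows in the picture. A call takes as long as a camera call. They do not tell look-alikes from the thing itself.
- regions_of(camera, thing): "pixels" (384x512 bool, what is visible of it) and "pixel" ([column, row] in pixels, amid what is visible of it).
The state is a dict: "time_s": time; "qpos": joint angles; "joint_velocities": joint speeds; "effort": joint torques, N m; "tool_pos": TCP position; "tool_rot": TCP orientation; "force": force on the tool from outside, world axes, zero at the start; "wrist_torque": the same for the moment, N m; "grip_width": finger opening in m.
Only numpy, scipy, OpenCV 4.12 (cv2) and the standard library are available. Lean on these libraries where they do the work, as an engineer would, in place of code of your own. Each camera call takes 0.05 s, during which the arm holds its last target. There are 200 camera calls.

## Task

The cells of the potter's decorating wheel are due for a change: with a fingertip press the orange battery hatch lightly and once at its white spot, until the push-push latch lets go, then take the finger away so that the hatch pops up. Watch that it stands open by itself for a second, and do not push it back. Pick nothing up, and leave the painted pot, the pot lid, the cup and the brush where they are.

Things in the scene. Friction and masses are not known exactly. Their poses are not given: they have to be found in the camera images.
- wheel: decorating wheel, fixed: off-white housing 200 (x) by 350 (y) mm, deck 72 mm above the table. Origin on the table at x 0, 2.5 mm from the housing's middle towards -y. In its frame the round aluminium wheel head (170 mm across, top 88 mm high) is centred at y +75 mm, the orange hatch at y -112 mm, hinged on its +x side; a black speed knob (18 mm above the deck) stands at x -82, y -45 mm
- hatch (a joint): hatch hinge, rad: 0 latched, negative pressed in (stop at -0.085, 4 mm down at the spot), 1.45 open stop, nearly upright. Push-push latch: pressed past -0.055 (3 mm) with about 3 N it lets go; when the finger then rises, the hinge spring lifts the hatch to its stop within about 2 s and keeps it there. Pushed fully shut it latches again
- press_spot (a point): centre of the white spot (15 mm across) on the hatch's upper face, 50 mm from the hinge, 16 mm in from the free edge, 87.5 mm above the table when shut; moves with the hatch. Own z: out of the hatch's face; own -x: from hinge to free edge
- hatch_hinge (a point): middle of the hatch's hinge axis (own y), 86 mm above the table. The hatch is an orange plate 66 mm (hinge to free edge) by 86 mm, 3 mm thick with a 5 mm skirt, standing proud of the deck with 7 mm of air below the skirt
- pot_center (a point): centre (half-way up) of a terracotta pot with white flowers, 128 mm across, 108 mm high, standing loose on the wheel head
- pot_lid_center (a point): centre (half-way up) of a loose terracotta pot lid with a knob, 94 mm across, 38 mm high, lying on the table near the wheel
- cup_center (a point): centre (half-way up) of a loose empty white plastic cup, 70 mm across, 85 mm high, standing on the table
- brush: loose slim artist's brush with a dark wooden handle, 190 mm long, 8 mm thick, lying on the table along its own x; origin under its middle
Not all that is in view belongs to the job. Several things look just like the part that bears cup_center: the one meant starts farthest from the robot's base.

How it is judged (in metres and radians):
On the way, in this order (a step that is already met when the one before it is completed fails the run):
1. the fingers press the hatch in past the latch's release (value of joint hatch below -0.035 rad and contact force between the fingers and wheel above 0.5 N).
2. the hatch has popped up and stands open with nothing touching it (value of joint hatch above 1.3 rad and contact force between each of the fingers, the arm and wheel below 0.05 N), for 1 s.
At the end, for the whole second after the job is handed in: The hatch stands open by itself at its stop (joint above 1.3 rad, still within 0.1 rad/s); the pot is within 15 mm and the pot lid, cup and brush within 20 mm of where they were, pot and cup upright (value of joint hatch above 1.3 rad and velocity of joint hatch between -0.1 and 0.1 rad/s and distance of pot_center from where it was at the start of the episode below 0.015 m and angle between each of pot_center, cup_center's own z axis and vertical below 0.1 rad and distance of each of pot_lid_center, cup_center, brush from where it was at the start of the episode below 0.02 m); the robot touches nothing.
It fails at once if the open hatch is pushed back down (value of joint hatch above 0.3 rad and velocity of joint hatch below -0.4 rad/s and contact force between any of the fingers, the arm and wheel above 0.5 N).
It fails at once if the wheel or its hatch is pressed with more than 60 N (contact force between any of the fingers, the arm and wheel above 60 N).
It fails at once if the pot is shifted, lifted or tipped (distance of pot_center from where it was at the start of the episode above 0.015 m or angle between pot_center's own z axis and vertical above 0.15 rad).
It fails at once if the pot lid, cup or brush is shifted, lifted or knocked over (distance of any of pot_lid_center, cup_center, brush from where it was at the start of the episode above 0.02 m).
It also fails if it takes over 32 s, if anything falls off the work surface, if the arm or the gripper's body presses on something with over 40 N, if the wrist force passes 120 N, or if a joint passes its speed limit or range.

## Working session

There is one attempt and no reset: what is moved stays moved. The work goes in short steps, Python scripts to look and compute and a tool call to move; the robot and the scene stay as the last step left them, time stands still between calls to the robot, and variables do not carry over. Pictures are saved under pics/ and viewed, about 8 in all and at most 12, crops included, and the job is handed in when it is done.

Besides the shell and the picture viewer there is one more tool, called as name([rows], argument=value, ...), one row to a line, values as JSON. step_arm: Moves the arm, as the interface text tells. Its arguments: {"type":"object","properties":{"deltas":{"type":"array"},"newtons":{"type":"number"}},"required":["deltas"]}

```bash
mkdir -p pics; cat > h.py <<'E'
import numpy as np, cv2
from scipy.spatial.transform import Rotation as R
from cell import monitor, read_camera, camera_model, env, regions_of
def rot(a):
    a=np.array(a,float)
    if a.shape==(3,3): return a
    if a.size==4: return R.from_quat(a).as_matrix()
    return R.from_euler('xyz',a,degrees=True).as_matrix()
def cloud(m,d):
    v,u=np.mgrid[:384,:512]
    c=np.stack([(u-m['cx'])/m['fx']*d,(v-m['cy'])/m['fy']*d,d],-1)
    return c@rot(m['attitude']).T+np.array(m['xyz'])
E
python3 - <<'E'
from h import *
print(monitor.get_obs())
ims=[]
for n in ["scene","side"]:
    m=camera_model(n); print(m)
    p,d=read_camera(n); P=cloud(m,d); ims.append(p)
    for t in ["press_spot","hatch","hatch_hinge","pot_center","pot_lid_center","cup_center","brush","wheel"]:
        for r in regions_of(n,t)[:4]:
            k=r['pixels']&(d>0); q=P[k]
            print(n,t,round(r['p'],2),r['pixel'],k.sum(),np.median(q,0).round(3) if len(q) else '',np.percentile(q,98,axis=0).round(3) if len(q) else '')
for n,i in zip("ab",ims): cv2.imwrite(f'pics/{n}.png',i[...,::-1])
print(monitor.get_obs()['time_s'])
E
```

```text
{'time_s': 0.0, 'qpos': array([71.79856888, 18.44142031, -4.01618403, 83.17496787,  1.29522418,
       78.53962815, -3.26017782]), 'joint_velocities': array([ 0.13063733,  0.02748097, -0.09785747,  0.06756155, -0.00419622,
        0.04213702,  0.00193738]), 'effort': array([-4.98379013e-04, -4.91291034e+01, -4.04067300e-01, -3.12537825e+01,
       -6.39946223e-02,  4.35722864e-02,  1.47108813e-04]), 'tool_pos': array([ 0.21151145, -0.61408249,  0.24043422]), 'tool_rot': array([-177.06394378,   89.88909555,  111.94772475]), 'force': array([-0.04012245, -0.79834108, -0.42334312]), 'wrist_torque': array([-0.00053011, -0.00033861,  0.04757617]), 'grip_width': 0.08720836933077884}
{'fx': 454.38386297086066, 'fy': 454.38386297086066, 'cx': 253.2297852942314, 'cy': 201.6815941488838, 'xyz': array([ 1.34459158, -0.07873548,  0.86231806]), 'attitude': array([-135.48977108,    0.61724311,   84.23344035])}
scene press_spot 0.77 [225.9, 185.5] 673 [ 0.525 -0.076  0.088] [ 0.563 -0.034  0.091]
scene hatch 0.88 [225.5, 187.0] 664 [ 0.525 -0.077  0.088] [ 0.563 -0.033  0.091]
scene hatch_hinge 0.84
[... 1254 characters left out ...]
 0.122 0.163] [0.653 0.148 0.197]
side pot_lid_center 0.73 [332.3, 261.8] 990 [0.419 0.093 0.011] [0.46  0.128 0.038]
side pot_lid_center 0.68 [275.4, 242.6] 8733 [0.554 0.115 0.072] [0.721 0.219 0.091]
side cup_center 0.9 [244.2, 166.8] 568 [ 0.67  -0.157  0.068] [ 0.699 -0.111  0.087]
side cup_center 0.79 [316.9, 134.2] 641 [ 0.485 -0.34   0.059] [ 0.516 -0.327  0.086]
side cup_center 0.76 [349.5, 154.7] 720 [ 0.383 -0.254  0.058] [ 0.412 -0.241  0.085]
side cup_center 0.61 [295.8, 151.4] 773 [ 0.542 -0.252  0.056] [ 0.585 -0.236  0.085]
side wheel 0.8 [275.5, 243.8] 8914 [0.553 0.115 0.072] [0.723 0.219 0.091]
side wheel 0.61 [251.7, 209.2] 2773 [0.598 0.123 0.164] [0.652 0.148 0.197]
0.9
```

```bash
python3 - <<'E'
from h import *
n="scene";m=camera_model(n)
p,d=read_camera(n);P=cloud(m,d)
k=regions_of(n,"hatch")[0]['pixels']&(d>0)
box=(abs(P[...,0]-.525)<.06)&(abs(P[...,1]+.076)<.07)&(P[...,2]>.08)&(P[...,2]<.1)
h=cv2.cvtColor(p,cv2.COLOR_RGB2HSV)
w=box&(h[...,1]<70)&(h[...,2]>150)
o=box&(h[...,1]>120)
print('white',w.sum(),P[w].mean(0),P[w].min(0),P[w].max(0))
q=P[o|w]; r=cv2.minAreaRect((q[:,:2]*1000).astype(np.float32)); print('orange',o.sum(),r,np.median(q[:,2]))
print(cv2.boxPoints(r))
cv2.imwrite('pics/c.png',cv2.resize(p[100:330,60:400,::-1],None,fx=2.3,fy=2.3,interpolation=cv2.INTER_CUBIC))
E
```

```text
white 31 [ 0.50531006 -0.06398458  0.08847244] [ 0.47651156 -0.09229819  0.08380968] [ 0.51805593 -0.02608672  0.09124124]
orange 624 ((523.5900268554688, -76.55331420898438), (85.5345687866211, 71.16472625732422), 64.2815933227539) 0.08787959783428678
[[ 472.97372   -99.64306 ]
 [ 537.08875  -130.52489 ]
 [ 574.2063    -53.46357 ]
 [ 510.0913    -22.581741]]
```

View pics/c.png

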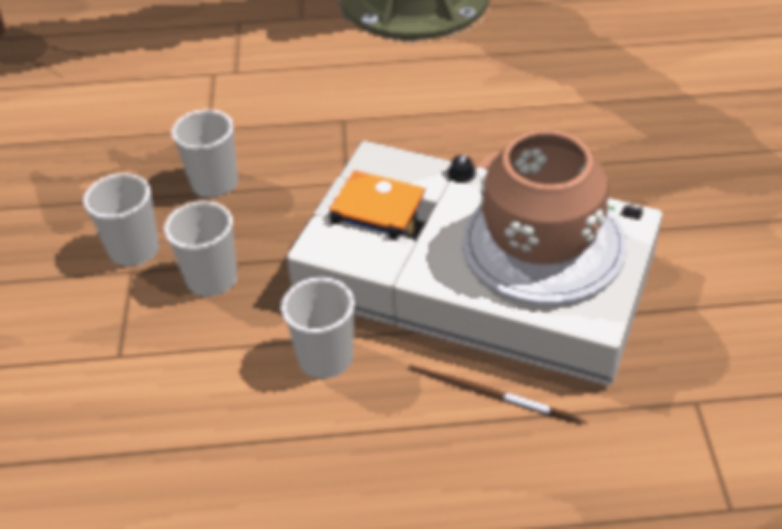

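View pics/b.png

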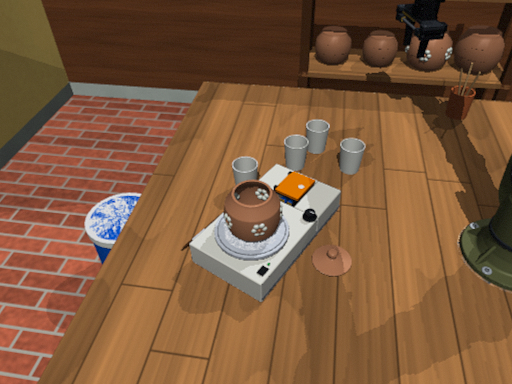

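The crop shows the hatch's white spot at scene pixel (226, 181), near its free edge on the robot's side. In the side view the spot is at about (300, 187). The hinge faces away from the robot, the pot stands clear of the hatch in +y, and there are four cups, none close to the hatch.

```bash
python3 - <<'E'
from h import *
for n,a in (("scene",(226,181)),("side",(300,187))):
    m=camera_model(n)
    p,d=read_camera(n);P=cloud(m,d)
    h=cv2.cvtColor(p,cv2.COLOR_RGB2HSV)
    w=np.zeros((384,512),bool); w[a[1]-6:a[1]+7,a[0]-7:a[0]+8]=1
    w&=(h[...,1]<130)&(h[...,2]>150)&(P[...,2]>.08)&(d>0)
    x=np.argwhere(w); print(n,w.sum(),x.mean(0)[::-1],np.median(P[w],0),np.ptp(P[w],axis=0))
    # ray-plane at z=.0875
    c=x.mean(0); r=rot(m['attitude'])@np.array([(c[1]-m['cx'])/m['fx'],(c[0]-m['cy'])/m['fy'],1])
    print('ray',np.array(m['xyz'])+r*(.0875-m['xyz'][2])/r[2])
    cv2.imwrite(f'pics/z{n}.png',cv2.resize(p[a[1]-25:a[1]+25,a[0]-35:a[0]+35,::-1],None,fx=8,fy=8,interpolation=0))
o=monitor.get_obs();T=rot(o['tool_rot']);print(T.round(3),o['tool_pos'],o['time_s'])
g=np.array([.506,-.067,.24]);print('shift',T.T@(g-o['tool_pos']))
E
```

```text
scene 53 [226.24528302 179.47169811] [ 0.50134531 -0.07037735  0.08762906] [0.03672787 0.03454281 0.00787145]
ray [ 0.50043443 -0.07007519  0.0875    ]
side 22 [300.5        186.36363636] [ 0.50822988 -0.0730239   0.08857531] [0.01313249 0.01393454 0.00384499]
ray [ 0.50829965 -0.07399394  0.0875    ]
[[ 0.     0.945  0.326]
 [-0.     0.326 -0.945]
 [-1.    -0.     0.   ]] [ 0.21173306 -0.61457747  0.24159823] 1.1
shift [ 0.00154707  0.45659694 -0.42184537]
```

step_arm([
  [-1,0,0.045,-0.041,0],
  [-1,0,0.09,-0.083,0],
  [-1,0,0.137,-0.125,-5],
  [-1,0,0.182,-0.167,-13],
  [-1,0,0.228,-0.208,-21],
  [-1,0,0.274,-0.25,-29],
  [-1,0,0.319,-0.292,-37],
  [-1,0,0.365,-0.333,-45],
  [-1,0,0.41,-0.375,-45],
  [-1,0,0.456,-0.416,-45],
  [-1,0,0.456,-0.416,-45],
  [-1,0,0.456,-0.416,-45],
], newtons=10)

```text
time_s: 2.6
tool_pos: [0.5071, -0.0733, 0.2414]
tool_rot: [-97.7, 89.9, -123.7]
force: [-0.6, -0.3, 0.5]
grip_width: 0.0006
```

```bash
python3 - <<'E'
from h import *
n="wrist";m=camera_model(n);o=monitor.get_obs();T=rot(o['tool_rot']);print(m,o['tool_pos'],o['tool_rot'],o['grip_width'],o['force'],T.round(3))
p,d=read_camera(n);P=cloud(m,d)
h=cv2.cvtColor(p,cv2.COLOR_RGB2HSV)
for r in regions_of(n,"hatch")[:2]:
    k=r['pixels']; print(r['p'],r['pixel'],k.sum())
    f=cv2.morphologyEx(k.astype(np.uint8),cv2.MORPH_CLOSE,np.ones((25,25)))>0
    w=f&(h[...,1]<90)&(h[...,2]>150)&(P[...,2]>.083)&(P[...,2]<.093)
    if w.sum():
        num,l,s,c=cv2.connectedComponentsWithStats(w.astype(np.uint8)); i=1+s[1:,4].argmax(); w=l==i
        print('spot',c[i],s[i],np.median(P[w],0),np.ptp(P[w],axis=0))
    q=P[k&(d>0)&(P[...,2]>.08)]
    if len(q)>5: print(cv2.minAreaRect((q[:,:2]*1000).astype(np.float32)))
cv2.imwrite('pics/w.png',p[...,::-1])
print(T.T, monitor.get_obs()['time_s'])
E
```

```text
{'fx': 287.1614317372855, 'fy': 287.1614317372855, 'cx': 251.5105730916829, 'cy': 188.39115709780364, 'xyz': array([ 0.53699714, -0.01097791,  0.38472639]), 'attitude': array([ 1.65351340e+02, -1.71856301e-02, -2.59758133e+01])} [ 0.50708688 -0.07325643  0.24143701] [ -97.69240265   89.94748108 -123.67054633] 0.0005555286779853031 [-0.63559406 -0.33478326  0.45329432] [[-0.001  0.438  0.899]
 [-0.001  0.899 -0.438]
 [-1.    -0.001 -0.   ]]
0.61 [267.9, 173.9] 4698
spot [249.98666667 179.73333333] [244 173  13  14 150] [ 0.50574775 -0.07146278  0.08844114] [0.01469832 0.01426427 0.00413874]
((523.2648315429688, -77.77521514892578), (81.63992309570312, 69.09598541259766), 64.26810455322266)
[[-5.08193795e-04 -7.62853706e-04 -9.99999580e-01]
 [ 4.38028026e-01  8.98960858e-01 -9.08379128e-04]
 [ 8.98961173e-01 -4.38028303e-01 -1.22695027e-04]] 2.7
```

View pics/w.png

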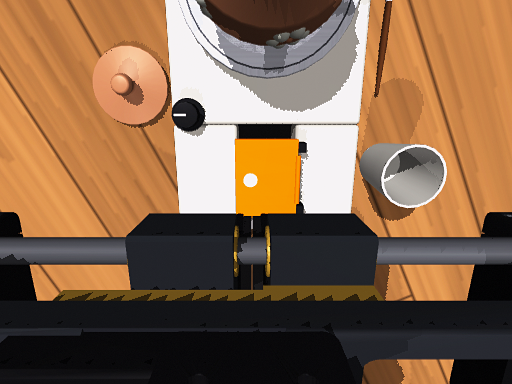

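The wrist picture shows the whole spot at (250, 180), measured at (0.506, -0.0715, 0.0884). That agrees with its known height and with the side camera. The closed fingers are 1–2 mm off it, and the pot, lid (130, 85) and cup (405, 175) are clear.

step_arm([
  [-1,0.04,0.001,-0.002,0],
  [-1,0.08,0.001,-0.002,0],
  [-1,0.11,0.001,-0.002,0],
  [-1,0.122,0.001,-0.002,0],
  [-1,0.127,0.001,-0.002,0],
  [-1,0.127,0.001,-0.002,0],
  [-1,0.127,0.001,-0.002,0],
])

```text
time_s: 3.58
tool_pos: [0.5068, -0.0712, 0.1157]
tool_rot: [6.5, 89.9, -19.5]
force: [0.1, -0.3, -0.3]
grip_width: 0.0005
```

step_arm([
  [-1,0.004,0,0,0],
  [-1,0.007,0,0,0],
  [-1,0.008,0,0,0],
  [-1,0.009,0,0,0],
  [-1,0.009,0,0,0],
])

```text
time_s: 4.2
tool_pos: [0.506, -0.0709, 0.1057]
tool_rot: [-53.1, 90.0, -79.1]
force: [-1.2, -0.4, 2.1]
grip_width: 0.0006
```

step_arm([
  [-1,0.001,0,0,0],
  [-1,0.001,0,0,0],
])

```text
time_s: 4.45
tool_pos: [0.506, -0.071, 0.1045]
tool_rot: [-21.6, 90.0, -47.6]
force: [-0.8, -0.7, 2.8]
grip_width: 0.0003
```

step_arm([
  [-1,0.001,0,0,0],
  [-1,0.001,0,0,0],
])

```text
time_s: 4.7
tool_pos: [0.506, -0.071, 0.1035]
tool_rot: [-5.5, 90.0, -31.5]
force: [-0.8, 0.3, 3.7]
grip_width: 0.0006
```

step_arm([
  [-1,0.001,0,0,0],
  [-1,0.001,0,0,0],
])

```text
time_s: 4.95
tool_pos: [0.5061, -0.071, 0.103]
tool_rot: [-46.8, 90.0, -72.8]
force: [-2.0, 1.0, 6.3]
grip_width: 0.0003
```

Force rose from 3.7 to 6.3 N and travel slowed, so the hatch is at its stop, past the release. I'm lifting the finger up and away towards the free edge.

step_arm([
  [-1,-0.05,0,0,0],
  [-1,-0.1,0,-0.02,0],
  [-1,-0.15,0,-0.03,0],
  [-1,-0.18,0,-0.03,0],
  [-1,-0.18,0,-0.03,0],
  [-1,-0.18,0,-0.03,0],
  [-1,-0.18,0,-0.03,0],
  [-1,-0.18,0,-0.03,0],
])

```text
time_s: 5.95
tool_pos: [0.4785, -0.0578, 0.2814]
tool_rot: [-174.8, 89.9, 159.3]
force: [0.6, -1.1, 0.6]
grip_width: 0.0007
```

step_arm([
  [-1,0,0,0,0],
  [-1,0,0,0,0],
  [-1,0,0,0,0],
  [-1,0,0,0,0],
  [-1,0,0,0,0],
  [-1,0,0,0,0],
  [-1,0,0,0,0],
  [-1,0,0,0,0],
  [-1,0,0,0,0],
  [-1,0,0,0,0],
  [-1,0,0,0,0],
  [-1,0,0,0,0],
])

```text
time_s: 7.45
tool_pos: [0.479, -0.0578, 0.2826]
tool_rot: [-48.3, 90.0, -74.2]
force: [0.3, 0.1, 0.4]
grip_width: 0.0002
```

```bash
python3 - <<'E'
from h import *
n="side";m=camera_model(n);p,d=read_camera(n);P=cloud(m,d)
for t in ["hatch","pot_center","pot_lid_center","cup_center"]:
    for r in regions_of(n,t)[:4]:
        k=r['pixels']&(d>0);q=P[k];print(t,round(r['p'],2),k.sum(),np.median(q,0).round(3),np.percentile(q,98,axis=0).round(3))
p2,_=read_camera("scene")
cv2.imwrite('pics/end.png',cv2.resize(np.hstack([p[100:300,180:400],p2[100:300,120:340]])[...,::-1],None,fx=1.8,fy=1.8))
o=monitor.get_obs();print(o['time_s'],o['tool_pos'],o['force'])
E
```

```text
hatch 0.75 354 [ 0.548 -0.082  0.13 ] [ 0.568 -0.05   0.153]
pot_center 0.88 2855 [0.599 0.122 0.163] [0.654 0.148 0.197]
pot_lid_center 0.7 994 [0.419 0.092 0.012] [0.46  0.128 0.037]
cup_center 0.93 562 [ 0.67  -0.156  0.068] [ 0.698 -0.111  0.087]
cup_center 0.83 422 [ 0.482 -0.336  0.05 ] [ 0.516 -0.327  0.085]
cup_center 0.67 701 [ 0.383 -0.254  0.058] [ 0.412 -0.241  0.085]
cup_center 0.63 580 [ 0.537 -0.258  0.065] [ 0.573 -0.235  0.086]
7.75 [ 0.47898003 -0.05779837  0.28251571] [-0.4802453  -0.05573774 -0.42641562]
```

View pics/end.png

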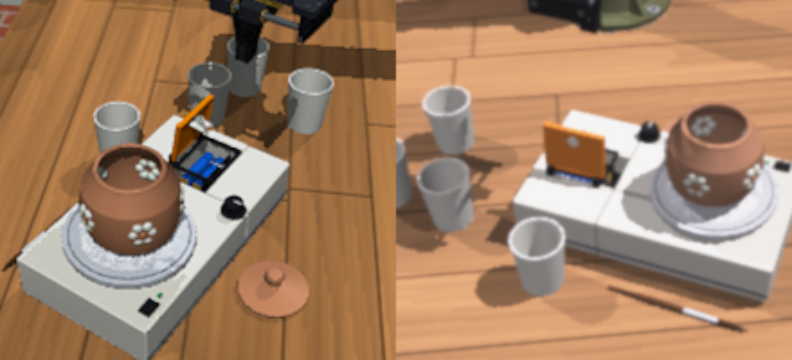

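The hatch stands upright in both views (orange plate near (195, 125) on the left and (575, 150) on the right), with its top edge at 0.153 m. The pot, lid and cups haven't moved. I'll wait 1.5 s more to watch it stand, then hand in.

step_arm([
  [-1,0,0,0,0],
  [-1,0,0,0,0],
  [-1,0,0,0,0],
  [-1,0,0,0,0],
  [-1,0,0,0,0],
  [-1,0,0,0,0],
  [-1,0,0,0,0],
  [-1,0,0,0,0],
  [-1,0,0,0,0],
  [-1,0,0,0,0],
  [-1,0,0,0,0],
  [-1,0,0,0,0],
])

```text
time_s: 9.25
tool_pos: [0.479, -0.0578, 0.2825]
tool_rot: [-90.3, 90.0, -116.2]
force: [0.2, -0.9, -0.5]
grip_width: 0.0006
```

```bash
python3 - <<'E'
from h import *
n="side";m=camera_model(n);p,d=read_camera(n);P=cloud(m,d)
r=regions_of(n,"hatch")[0];k=r['pixels']&(d>0);print(r['p'],np.median(P[k],0),np.percentile(P[k],98,axis=0))
if np.percentile(P[k][:,2],98)>.145: print(env.sign_off())
E
```

```text
0.67 [ 0.55000827 -0.08225825  0.13038047] [ 0.5701594  -0.05011989  0.15226389]
the job is handed in; nothing more can be done
None
```

The hatch is open and the job is handed in. With the fingers closed I pressed once on the white spot, found at about (0.506, -0.071). The last reading was about 6 N, roughly 3.5 mm down. I then lifted the finger up and away, and the hatch popped up.

- **Hatch:** Two looks about 1.5 s apart both showed it standing nearly upright, with its top edge 152–153 mm above the table. The fingertips were about 11 cm higher and the force reading was within its noise, about 1 N. I had no direct reading of the hinge angle.
- **Pot, lid and cups:** In the first look after the press, the pot, the lid and the meant cup measured within about 1 mm of where they started. The small differences for two other cups came from the gripper partly hiding them.
- **Brush:** I did not re-measure it. It looked unmoved in the picture, and the arm never went near it.

The scene camera's first reading of the spot was about 5 mm off, because pixels from the deck's edge had got into it. I used the side and wrist cameras instead, which agreed with each other to about 3 mm.

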